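# Seat a board against the fence and stop of a drilling jig

### The job

Seat the larger pine board for drilling: push it over the jig's white base until its long edge lies flat against the wooden fence and its end is right up against the metal stop. Only push it with the fingers, never lift or tip it, leave the other things on the bench where they are, and draw the hand clear when the board is fully home.

Things in the scene. Friction and masses are not known exactly. Their poses are not given: they have to be found in the camera images.
- jig: Jig fixed to the bench: white base x -110..+130, y -200..+200 mm, top at z = 12 mm. A dark wooden fence with a steel scale runs along y over its whole far side: face (looking to -x) at x = +100 mm, 30 mm thick, top at z = 42 mm. Origin: underside, at bench height; x points square to the fence and towards it, z up. Immovable; place and yaw vary by run.
- stop: Aluminium end stop clamped near the fence's -y end, on the jig's base and touching the fence: block 60 (x) by 30 (y) by 35 mm tall; black knob over the fence, top 49 mm above the base. Origin: centre of the block's underside, on the base's top; axes parallel to the jig's. The board meets its +y face, at y = +15 mm here. Immovable; place along the fence varies by run.
- board: The larger loose pine board, to be seated: 95 (x) by 140 (y, long side) by 28 mm thick, flat on the white base, 0.16 to 0.28 kg. Origin: centre of its underside, z up. Starts clear of the fence, on the stop's +y side, yawed up to 0.3 rad from the jig. Seated, its axes are parallel to the jig's, its +x edge is on the fence and its -y end on the stop.
- offcut: Bystander: a small loose pine offcut, 40 by 60 by 28 mm, on the jig's white base at its near (-x, -y) corner. Origin: centre of its underside. Leave it.
- glue: Bystander: a standing glue bottle, 58 mm across and 150 mm tall, on the bench past the jig's -y end. Origin: centre of its underside.
- jar: Bystander: a glass jar with a steel lid, 68 mm across and 85 mm tall, on the bench past the jig's +y end. Origin: centre of its underside.
- driver: Bystander: a screwdriver lying on the bench behind the fence (beyond the jig's +x edge), roughly parallel to the fence, under 40 mm tall. Its origin lies on it, at bench height.
Mind the look-alikes: they are no part of the job. Several things have the shape of the board; the one meant has the colours described above.

How it is judged:
By the outcome, as a careful person would: the job done as asked, in the order asked, and still so for the second after the job is handed in, with the robot touching nothing.
It also fails if it takes over 54 s, if anything falls off the work surface, if the arm or the gripper's body presses on something with over 40 N, if the wrist force passes 120 N, or if a joint passes its speed limit or range.

### The arm

A 7-joint arm with a two-finger parallel gripper is mounted at the origin on the work surface. World frame = base frame: x ahead of the robot, y to its left, z up, the work surface at z = 0. Lengths are in m, angles in rad, forces in N, time in s.
With the tool pointing down it reaches from about 0.425 to 1.025 m from the base axis. Payload 9.4 kg.
Tool frame: the origin (TCP) lies midway between the tips of the shut fingers; the grasp point (between the pads) lies 19 mm behind it; z points along the fingers, y is the line along which they close (so a half turn about z gives the same grasp; the last joint's range is limited). The gripper opens to 93 mm and grips with 3 to 60 N. Pads are 15 mm wide; open, the fingers measure 128 mm over their backs; the gripper's body (75 mm by 188 mm) begins 65 mm behind the grasp point.
Start: joints at [1.169, 0.599, -0.003, 1.599, 0.002, 0.943, -0.08], TCP at [0.231, -0.687, 0.219] pointing down, gripper open.
Joint ranges: [-2.57, 2.57], [-0.35, 1.97], [-1.29, 1.29], [0.11, 2.56], [-1.05, 4.19], [0.11, 1.86], [-2.63, 2.63]. Speed limits (rad/s): [2.22, 2.22, 3.01, 3.01, 3.14, 3.14, 3.14].

### API

Orientations are given as a unit quaternion [x, y, z, w].
In Python, from workcell import robot gives the robot as it stands.
- The arm moves only by the tool send_rows, never from a script. Its argument "rows" is one flat list of numbers, 6 for each row, row after row: the shift along the world's x, y, z in units of 3 cm (1.0 is 3 cm), then the turn, a rotation vector about the world's x, y, z in units of 6 degrees (1.0 is 6 degrees). A call has 1 to 8 rows; each row shifts and turns the commanded pose from where the row before left it; what a row does not reach is not made up. A row lasts 1/10 s, in which the tool goes at most 50 mm and 8.59 degrees, less where a joint would pass 70% of its speed; a pose out of reach is approached as far as the arm can. A call with a number of a shift or a turn outside -1 to 1 is refused whole. A call with a gripper value outside its range is refused whole. "gripper" is the opening, from -1 (shut) to 1 (fully open), set as the call begins (left out, the last holds). The fingers move at their own pace and stop on an object; "grip_force" is the grip in N (left out, the last holds). Time passes only in rows, so rows that do not move let the fingers close. It gives the time, the measured TCP pose, the force, the opening and the grip force at its end, in the units of the state.
- robot.get_state(): the state, without advancing time (a new reading comes with each control period).
- robot.capture(name): name is "side" or "top" or "wrist"; returns a dict with "color" (480x640x3 uint8, blue, green, red), "mtx" (3x3 intrinsics, pixels), "rvec" (rotation vector, rad) and "tvec" (3), from world to camera coordinates, as OpenCV has them; the wrist camera has in their place "hand_eye" (4x4, takes a point from camera to tool coordinates, whose origin is the TCP and whose axes are the flange's). Camera axes: x right, y down, z forward; pixel columns grow to the right and rows downward; lengths in m; the calibration is good to about 2 mm. A picture is of the moment at which its call begins: read the wrist's pose just before it. There is no depth.
- robot.hand_in(): hands the job in; it is judged then, once.
Trained networks look in a picture, given as the dict that the camera call returned (one of the last four; its "shot" number tells which), for a name from the list of things; names that differ only in an ending like _2 or _b are one class to them, and where a whole thing is asked for, a point or a joint stands for the part that bears it (a point fixed in the world has none). Each returns a list of dicts, best first, with "confidence" (0 to 1); they miss things now and then, are a little off and sometimes report something else, mostly with a low value. They report only what shows in the picture. A call takes as long as a camera call. They do not tell look-alikes from the thing itself.
- robot.find_in(label, picture): "point" ([x, y, z] in m, in world coordinates, good to about 4 mm: the middle of the surface that is visible of it).
- robot.silhouettes(label, picture): "mask" (480x640 bool, what is visible of it).
- robot.spot_point(label, picture): "point" ([x, y, z] in m, in world coordinates, good to about 4 mm: a listed point, or the origin of a listed thing).
The state is a dict: "clock": time; "joint_pos": joint angles; "qd": joint speeds; "joint_efforts": joint torques, N m; "eef_pos": TCP position; "ee_rot": TCP orientation; "ft_force": force on the tool from outside, world axes, zero at the start; "moment": the same for the moment, N m; "width": opening from 0.0 (shut) to 1.0 (fully open); "gripper_force": force on a finger pad.
Only numpy, scipy, OpenCV 4.12 (cv2) and the standard library are available. Lean on these libraries where they do the work, as an engineer would, in place of code of your own. Each camera call takes 0.05 s, during which the arm holds its last target. There are 200 camera calls.

## Working session

There is one attempt and no reset: what is moved stays moved. The work goes in short steps, Python scripts to look and compute and a tool call to move; the robot and the scene stay as the last step left them, time stands still between calls to the robot, and variables do not carry over. Pictures are saved under pics/ and viewed, at most 10 in all, crops included, and the job is handed in when it is done.

Besides the shell and the picture viewer there is one more tool, called after "Request:" by a JSON object that holds its "method" and its "body". send_rows: Moves the arm, as the interface text tells. Shifts and turns lie within -1 to 1; 1 stands for 3 cm of shift or 6 degrees of turn. Its arguments: {"type":"object","properties":{"rows":{"type":"array"},"gripper":{"type":"number"},"grip_force":{"type":"number"}},"required":["rows"]}

```bash
mkdir -p pics
python3 - <<'E'
from workcell import robot
import cv2,numpy as np
s=robot.get_state();print(s['clock'],s['eef_pos'],s['ee_rot'])
for n in('top','side'):
    p=robot.capture(n);cv2.imwrite(f'pics/{n}1.png',p['color'])
    np.savez(f'{n}.npz',mtx=p['mtx'],rvec=p['rvec'],tvec=p['tvec'],img=p['color'])
    for l in('jig','stop','board','offcut'):
        for d in robot.spot_point(l,p)[:3]:print(n,l,np.round(d['point'],3),round(d['confidence'],2))
E
```

```text
0.0 [ 0.23118207 -0.68663622  0.21773591] [ 9.86833527e-01  1.61737334e-01 -2.14872106e-04 -7.60021936e-04]
top jig [ 0.574 -0.007  0.002] 0.88
top stop [ 0.658 -0.155  0.014] 0.86
top board [0.407 0.5   0.001] 0.96
top board [0.554 0.082 0.01 ] 0.85
top board [0.352 0.289 0.001] 0.63
top offcut [ 0.521 -0.167  0.007] 0.57
top offcut [ 0.653 -0.317  0.004] 0.47
side jig [ 0.572 -0.006 -0.   ] 0.9
side stop [ 0.658 -0.151  0.007] 0.95
side board [0.408 0.497 0.   ] 0.97
side board [0.556 0.08  0.012] 0.81
side board [ 0.355  0.289 -0.   ] 0.79
```

View pics/top1.png

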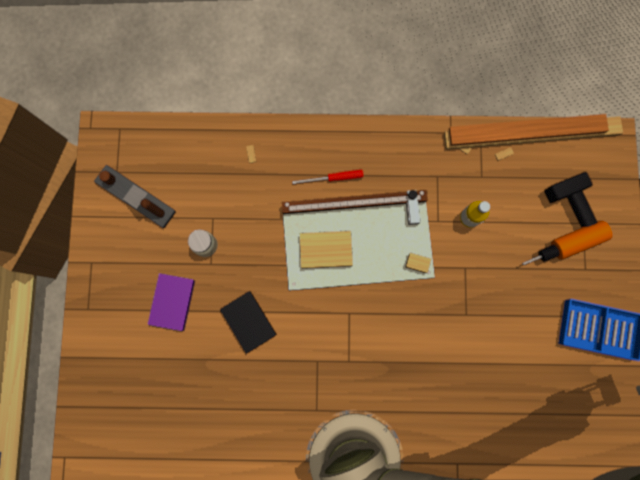

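View pics/side1.png

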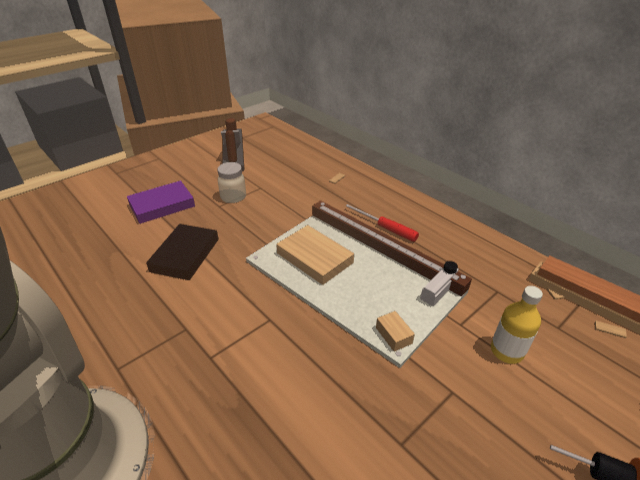

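The top view has the jig at pixels (285–433, 193–290). The pine board is at (300–352, 232–268), the stop at (413, 208) and the offcut at (418, 263). Next I'll measure the poses.

```bash
cat > h.py <<'E'
import cv2,numpy as np
def unproj(px,p,z):
    R=cv2.Rodrigues(p['rvec'])[0];t=np.ravel(p['tvec'])
    q=cv2.undistortPoints(np.float32(px).reshape(-1,1,2),p['mtx'],None).reshape(-1,2)
    d=np.c_[q,np.ones(len(q))]@R;c=-R.T@t
    return c+d*((z-c[2])/d[:,2])[:,None]
def rect(mask,p,z):
    c=max(cv2.findContours(mask.astype(np.uint8),0,cv2.CHAIN_APPROX_NONE)[0],key=cv2.contourArea)
    w=unproj(c.reshape(-1,2),p,z)[:,:2]
    return cv2.minAreaRect(np.float32(w*1000))
def proj(pts,p): return cv2.projectPoints(np.float32(pts),p['rvec'],p['tvec'],p['mtx'],None)[0].reshape(-1,2)
E
python3 - <<'E'
from workcell import robot
from h import *
for n in('top','side'):
    p=robot.capture(n)
    for l,z in(('jig',.012),('board',.040),('stop',.047)):
        for d in robot.silhouettes(l,p):
            r=rect(d['mask'],p,z);print(n,l,round(d['confidence'],2),np.round(np.r_[r[0],r[1],r[2]],1))
    # fence top front edge / white base pixel
    h=cv2.cvtColor(p['color'],cv2.COLOR_BGR2HSV)
    w=(h[...,1]<60)&(h[...,2]>140)
    jm=[d['mask'] for d in robot.silhouettes('jig',p)][:1]
    if jm:
        w&=jm[0]; w=cv2.morphologyEx(w.astype(np.uint8),cv2.MORPH_OPEN,np.ones((3,3)))
        r=rect(w,p,.012);print('white',np.round(np.r_[r[0],r[1],r[2]],1),np.round(cv2.boxPoints(r)).tolist())
p=robot.capture('top');c=p['color'][170:310,260:460];cv2.imwrite('pics/c.png',cv2.resize(c,None,fx=4,fy=4,interpolation=2))
E
```

```text
top jig 0.68 [588.7  -9.8 252.7 408.1   5.7]
top board 0.95 [407.7 489.5  99.5 139.8  80.7]
top board 0.94 [359.  283.2 137.6  97.8  32.7]
top board 0.85 [554.5  78.5 101.1 143.7   3.4]
top board 0.7 [ 661.6 -326.3   59.6   91.4   34.2]
top stop 0.73 [ 672.6 -154.6   99.9   35.5    6.3]
white [567.3  -9.3 206.8 399.4   5.6] [[445.0, 179.0], [484.0, -218.0], [690.0, -198.0], [651.0, 200.0]]
side jig 0.73 [595.1  12.1 282.4 433.7   6. ]
side board 0.97 [545.5  74.7 115.1 160.3   2.9]
side board 0.89 [346.6 263.8 164.1 113.2  33.3]
side board 0.81 [395.1 463.7 132.3 141.8  80.4]
side stop 0.81 [ 666.2 -158.5  136.2   39.8    9.3]
white [567.6  -5.5 210.9 400.    5.8] [[442.0, 183.0], [483.0, -215.0], [693.0, -194.0], [652.0, 204.0]]
```

View pics/c.png

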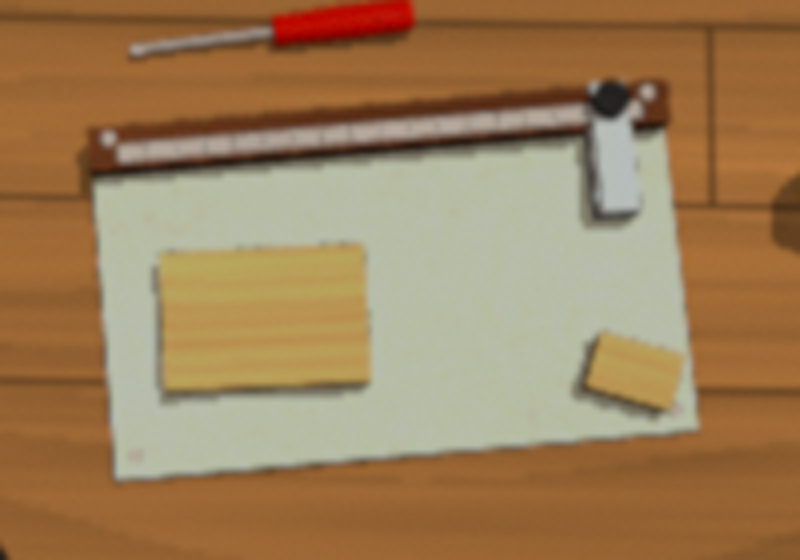

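Jig yaw is about 5.6° with its origin near (0.573, -0.007). The board sits at jig coordinates u≈-10, v≈87 and should end at u≈52.5, v≈-70. I'll approach its near side with open fingers.

Request:
{"method": "send_rows", "body": {"rows": [0.9, 0.8, 0, 0, 0, -0.3, 0.9, 0.8, 0, 0, 0, -0.3, 0.9, 0.8, 0, 0, 0, -0.3, 0.9, 0.8, 0, 0, 0, -0.3, 0.9, 0.8, 0, 0, 0, -0.3, 0.9, 0.8, 0, 0, 0, -0.3, 0.9, 0.9, 0, 0, 0, -0.37, 0.9, 0.9, 0, 0, 0, 0], "gripper": 1}}

```text
clock: 1.85
eef_pos: [0.4484, -0.488, 0.2187]
ee_rot: [0.999, 0.048, 0.0, 0.0]
ft_force: [0.0, -0.6, 1.0]
width: 1.0
gripper_force: 0.0
```

Request:
{"method": "send_rows", "body": {"rows": [0.2, 0.9, 0, 0, 0, 0, 0.2, 0.9, 0, 0, 0, 0, 0.2, 0.9, 0, 0, 0, 0, 0, 0.9, 0, 0, 0, 0, 0, 0.9, 0, 0, 0, 0, 0, 0.9, 0, 0, 0, 0, 0, 0.9, 0, 0, 0, 0, 0, 0.9, 0, 0, 0, 0]}}

```text
clock: 2.65
eef_pos: [0.4654, -0.2721, 0.2188]
ee_rot: [0.999, 0.049, 0.0, 0.0]
ft_force: [1.1, -0.5, 0.2]
width: 1.004
gripper_force: 0.0
```

Request:
{"method": "send_rows", "body": {"rows": [0, 0.9, 0, 0, 0, 0, 0, 0.9, 0, 0, 0, 0, 0, 0.9, 0, 0, 0, 0, 0, 0.9, 0, 0, 0, 0, 0, 0.9, 0, 0, 0, 0, 0, 0.9, 0, 0, 0, 0, 0, 0.9, 0, 0, 0, 0, 0, 0, 0, 0, 0, 0]}}

```text
clock: 3.45
eef_pos: [0.4656, -0.0808, 0.2188]
ee_rot: [0.999, 0.051, 0.0, -0.001]
ft_force: [-0.1, -0.9, -0.0]
width: 1.001
gripper_force: 0.0
```

Request:
{"method": "send_rows", "body": {"rows": [0, 0.9, 0, 0, 0, 0, 0, 0.9, 0, 0, 0, 0, 0, 0.9, -0.5, 0, 0, 0, 0, 0.9, -0.8, 0, 0, 0, 0, 0.9, -0.8, 0, 0, 0, 0, 0.6, -0.8, 0, 0, 0, 0, 0, -0.8, 0, 0, 0, 0, 0, -0.8, 0, 0, 0]}}

```text
clock: 4.25
eef_pos: [0.4659, 0.069, 0.0828]
ee_rot: [0.999, 0.049, 0.0, 0.0]
ft_force: [0.9, -0.2, -0.4]
width: 1.004
gripper_force: 0.0
```

Request:
{"method": "send_rows", "body": {"rows": [0, 0, -0.7, 0, 0, 0, 0, 0, -0.7, 0, 0, 0, 0, 0, -0.5, 0, 0, 0, 0, 0, 0, 0, 0, 0, 0, 0, 0, 0, 0, 0]}}

```text
clock: 4.75
eef_pos: [0.4656, 0.0684, 0.0267]
ee_rot: [0.999, 0.048, -0.0, 0.0]
ft_force: [0.3, 0.2, -0.1]
width: 1.006
gripper_force: 0.0
```

Run:
```python
from workcell import robot
import cv2
s=robot.get_state();print(s['eef_pos'])
for n in ('top','side'):
    p=robot.capture(n);c=p['color'][170:310,240:440] if n=='top' else p['color'][160:360,220:480]
    cv2.imwrite(f'pics/{n}2.png',cv2.resize(c,None,fx=3,fy=3))
```

```text
[0.46555577 0.06838809 0.02670477]
```

View pics/side2.png

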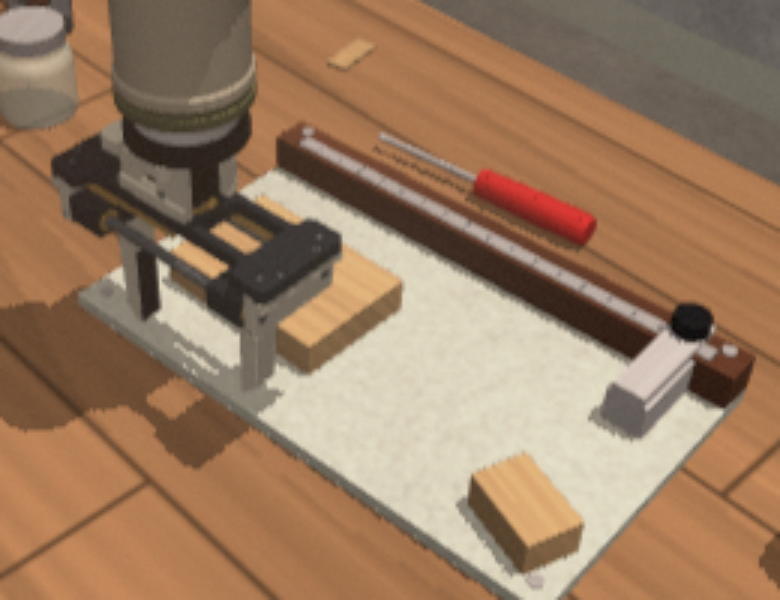

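Side crop: both open fingertips stand on the base behind the board's near edge, with a gap to it. I'll push towards the fence.

Request:
{"method": "send_rows", "body": {"rows": [0.4, 0.04, 0, 0, 0, 0, 0.3, 0.03, 0, 0, 0, 0, 0.25, 0.025, 0, 0, 0, 0, 0.25, 0.025, 0, 0, 0, 0, 0.25, 0.025, 0, 0, 0, 0, 0.25, 0.025, 0, 0, 0, 0, 0.25, 0.025, 0, 0, 0, 0, 0.25, 0.025, 0, 0, 0, 0]}}

```text
clock: 5.65
eef_pos: [0.5318, 0.0756, 0.0265]
ee_rot: [0.999, 0.049, -0.0, 0.0]
ft_force: [-1.7, -0.5, 0.8]
width: 1.001
gripper_force: 0.6
```

Request:
{"method": "send_rows", "body": {"rows": [0.25, 0.025, 0, 0, 0, 0, 0.2, 0.02, 0, 0, 0, 0, 0.15, 0.015, 0, 0, 0, 0, 0.1, 0.01, 0, 0, 0, 0, 0.1, 0.01, 0, 0, 0, 0]}}

```text
clock: 6.15
eef_pos: [0.5553, 0.0779, 0.0266]
ee_rot: [0.999, 0.049, -0.0, 0.0]
ft_force: [-1.0, 0.6, -0.4]
width: 1.0
gripper_force: 0.5
```

Request:
{"method": "send_rows", "body": {"rows": [0.1, 0.01, 0, 0, 0, 0, 0.1, 0.01, 0, 0, 0, 0, 0.05, 0.005, 0, 0, 0, 0]}}

```text
clock: 6.45
eef_pos: [0.5612, 0.0784, 0.0265]
ee_rot: [0.999, 0.049, -0.002, 0.0]
ft_force: [-7.5, -0.4, 6.2]
width: 1.002
gripper_force: 4.1
```

Request:
{"method": "send_rows", "body": {"rows": [0.05, 0.005, 0, 0, 0, 0, 0.05, 0.005, 0, 0, 0, 0]}}

```text
clock: 6.65
eef_pos: [0.5614, 0.0783, 0.0263]
ee_rot: [0.999, 0.049, -0.004, 0.001]
ft_force: [-14.6, -0.6, 11.6]
width: 0.994
gripper_force: 7.5
```

Request:
{"method": "send_rows", "body": {"rows": [0.05, 0.005, 0, 0, 0, 0, 0.05, 0.005, 0, 0, 0, 0]}}

```text
clock: 6.85
eef_pos: [0.5614, 0.0782, 0.0261]
ee_rot: [0.999, 0.05, -0.007, 0.001]
ft_force: [-21.8, -1.1, 17.4]
width: 0.998
gripper_force: 11.0
```

The board is against the fence, with force rising and no further travel. Next: back off, lift, shut the fingers and go to the +y end.

Request:
{"method": "send_rows", "body": {"rows": [-0.3, -0.03, 0, 0, 0, 0, -0.5, -0.05, 0, 0, 0, 0, -0.5, -0.05, 0, 0, 0, 0, 0, 0, 0.8, 0, 0, 0, 0, 0, 0.8, 0, 0, 0, 0, 0, 0.8, 0, 0, 0, 0, 0, 0.3, 0, 0, 0, 0, 0, 0, 0, 0, 0]}}

```text
clock: 7.65
eef_pos: [0.5309, 0.0756, 0.1087]
ee_rot: [0.999, 0.049, 0.002, -0.0]
ft_force: [0.2, 0.1, -0.6]
width: 1.003
gripper_force: 0.0
```

Run:
```python
from workcell import robot
from h import *
for n in('top','side'):
    p=robot.capture(n)
    for d in robot.silhouettes('board',p):
        r=rect(d['mask'],p,.04)
        if r[0][0]>500: print(n,round(d['confidence'],2),np.round(np.r_[r[0],r[1],r[2]],1))
    for d in robot.spot_point('board',p): print(np.round(d['point'],3))
    for d in robot.spot_point('jar',p)[:1]: print('jar',np.round(d['point'],3))
```

```text
top 0.62 [656.1 118.5  40.8 105.7  31.2]
[ 0.408  0.5   -0.001]
[ 0.35   0.293 -0.003]
jar [ 0.566  0.417 -0.002]
side 0.71 [607.   82.5 117.3 155.8   6.3]
[ 0.408  0.5   -0.001]
[0.62  0.091 0.015]
[0.355 0.287 0.   ]
jar [0.565 0.415 0.004]
```

Request:
{"method": "send_rows", "body": {"rows": [0, 0.8, 0, 0, 0, 0, 0.4, 0.8, 0, 0, 0, 0, 0.5, 0.8, 0, 0, 0, 0, 0.5, 0.8, 0, 0, 0, 0, 0.5, 0.87, 0, 0, 0, 0, 0.57, 0, 0, 0, 0, 0, 0, 0, 0, 0, 0, 0, 0, 0, 0, 0, 0, 0], "gripper": -1, "grip_force": 20}}

```text
clock: 8.85
eef_pos: [0.6032, 0.1967, 0.107]
ee_rot: [0.999, 0.048, -0.001, 0.0]
ft_force: [-0.1, -0.2, -0.1]
width: 0.362
gripper_force: 0.0
```

Request:
{"method": "send_rows", "body": {"rows": [0, 0, -0.8, 0, 0, 0, 0, 0, -0.8, 0, 0, 0, 0, 0, -0.7, 0, 0, 0, 0, 0, -0.4, 0, 0, 0, 0, 0, 0, 0, 0, 0]}}

```text
clock: 9.35
eef_pos: [0.6025, 0.1966, 0.0252]
ee_rot: [0.999, 0.049, -0.002, 0.001]
ft_force: [0.3, 0.1, -0.2]
width: 0.007
gripper_force: 0.0
```

Run:
```python
from workcell import robot
import cv2
p=robot.capture('side');c=p['color'][160:360,220:480]
cv2.imwrite('pics/side3.png',cv2.resize(c,None,fx=3,fy=3))
```

```text
(no output)
```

View pics/side3.png

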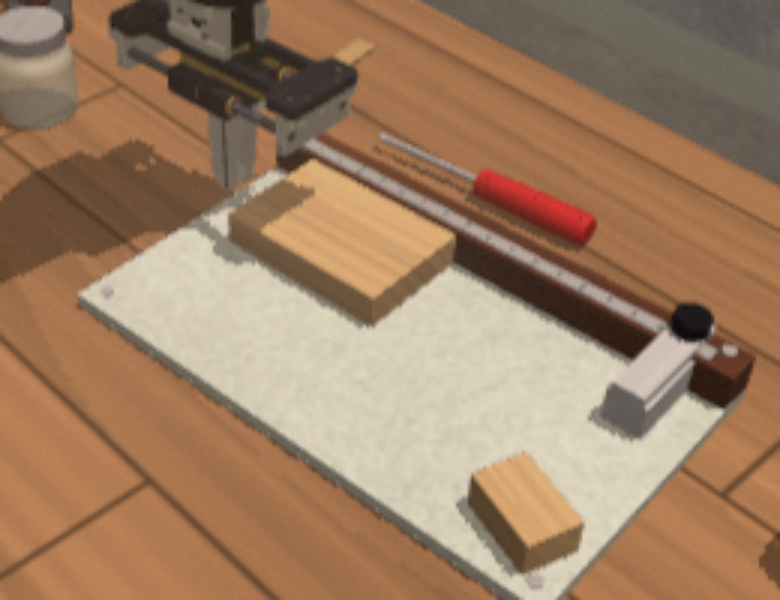

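Side crop: the board lies along the fence, and the shut fingers are just past its +y end. I'll slide it towards the stop with a slight bias to the fence.

Request:
{"method": "send_rows", "body": {"rows": [0.03, -0.25, 0, 0, 0, 0, 0.03, -0.25, 0, 0, 0, 0, 0.03, -0.25, 0, 0, 0, 0, 0.03, -0.25, 0, 0, 0, 0, 0.03, -0.25, 0, 0, 0, 0, 0.03, -0.25, 0, 0, 0, 0, 0.03, -0.25, 0, 0, 0, 0, 0.03, -0.25, 0, 0, 0, 0]}}

```text
clock: 10.2
eef_pos: [0.6112, 0.1369, 0.0266]
ee_rot: [0.999, 0.049, -0.0, -0.0]
ft_force: [-1.4, 3.0, 2.9]
width: 0.003
gripper_force: 1.3
```

Request:
{"method": "send_rows", "body": {"rows": [0.03, -0.25, 0, 0, 0, 0, 0.03, -0.25, 0, 0, 0, 0, 0.03, -0.25, 0, 0, 0, 0, 0.03, -0.25, 0, 0, 0, 0, 0.03, -0.25, 0, 0, 0, 0, 0.03, -0.25, 0, 0, 0, 0, 0.03, -0.25, 0, 0, 0, 0, 0.03, -0.25, 0, 0, 0, 0]}}

```text
clock: 11.0
eef_pos: [0.6184, 0.0764, 0.0265]
ee_rot: [0.999, 0.049, -0.0, 0.0]
ft_force: [-0.5, 0.6, -0.6]
width: 0.003
gripper_force: 0.7
```

Request:
{"method": "send_rows", "body": {"rows": [0.03, -0.25, 0, 0, 0, 0, 0.03, -0.25, 0, 0, 0, 0, 0.03, -0.25, 0, 0, 0, 0, 0.025, -0.25, 0, 0, 0, 0, 0.02, -0.2, 0, 0, 0, 0]}}

```text
clock: 11.5
eef_pos: [0.6225, 0.0406, 0.0266]
ee_rot: [0.999, 0.049, 0.0, 0.0]
ft_force: [-0.9, 0.8, -0.7]
width: 0.007
gripper_force: 0.6
```

Request:
{"method": "send_rows", "body": {"rows": [0.02, -0.2, 0, 0, 0, 0, 0.015, -0.15, 0, 0, 0, 0, 0.01, -0.1, 0, 0, 0, 0, 0.01, -0.1, 0, 0, 0, 0]}}

```text
clock: 11.9
eef_pos: [0.6242, 0.0249, 0.0266]
ee_rot: [0.999, 0.049, 0.0, -0.0]
ft_force: [-0.8, 2.2, -0.4]
width: 0.0
gripper_force: 0.6
```

Request:
{"method": "send_rows", "body": {"rows": [0.01, -0.1, 0, 0, 0, 0, 0.01, -0.1, 0, 0, 0, 0, 0.01, -0.1, 0, 0, 0, 0]}}

```text
clock: 12.2
eef_pos: [0.625, 0.0158, 0.0266]
ee_rot: [0.999, 0.049, 0.0, -0.0]
ft_force: [-0.8, 0.9, -0.4]
width: 0.007
gripper_force: 0.5
```

Request:
{"method": "send_rows", "body": {"rows": [0.005, -0.07, 0, 0, 0, 0, 0.005, -0.07, 0, 0, 0, 0]}}

```text
clock: 12.4
eef_pos: [0.6253, 0.0125, 0.0266]
ee_rot: [0.999, 0.049, 0.0, -0.0]
ft_force: [-0.8, 7.2, 0.7]
width: 0.002
gripper_force: 3.6
```

Request:
{"method": "send_rows", "body": {"rows": [0.005, -0.06, 0, 0, 0, 0, 0.005, -0.06, 0, 0, 0, 0, 0, 0, 0, 0, 0, 0]}}

```text
clock: 12.7
eef_pos: [0.6253, 0.0124, 0.0267]
ee_rot: [0.999, 0.05, -0.0, -0.002]
ft_force: [-2.6, 12.9, -0.2]
width: 0.002
gripper_force: 6.1
```

Request:
{"method": "send_rows", "body": {"rows": [-0.02, 0.3, 0, 0, 0, 0, -0.05, 0.7, 0, 0, 0, 0, 0, 0.2, 0.6, 0, 0, 0, 0, 0, 0.8, 0, 0, 0, 0, 0, 0.8, 0, 0, 0, 0, 0, 0.7, 0, 0, 0, 0, 0, 0, 0, 0, 0], "gripper": 1}}

```text
clock: 13.4
eef_pos: [0.6252, 0.0439, 0.1165]
ee_rot: [0.999, 0.048, 0.002, 0.0]
ft_force: [0.1, 0.7, -0.9]
width: 0.56
gripper_force: 0.0
```

Home against the stop. Now a gentle two-finger squaring push on the near edge, staying clear of the offcut.

Request:
{"method": "send_rows", "body": {"rows": [-0.5, 0, 0, 0, 0, 0, -0.6, -0.5, 0, 0, 0, 0, -0.6, -0.8, 0, 0, 0, 0, -0.5, -0.8, 0, 0, 0, 0, 0, -0.8, 0, 0, 0, 0, 0, -0.8, 0, 0, 0, 0, 0, 0, 0, 0, 0, 0]}}

```text
clock: 14.1
eef_pos: [0.5568, -0.0709, 0.113]
ee_rot: [0.999, 0.046, -0.0, 0.001]
ft_force: [0.3, 0.2, -0.2]
width: 0.996
gripper_force: 0.0
```

Run:
```python
from workcell import robot
from h import *
print(robot.get_state()['eef_pos'])
p=robot.capture('side');c=p['color'][180:380,260:520]
cv2.imwrite('pics/side4.png',cv2.resize(c,None,fx=3,fy=3))
print([np.round(d['point'],3) for d in robot.spot_point('offcut',p)[:2]])
```

```text
[ 0.55679993 -0.07090706  0.11295823]
[array([ 0.521, -0.17 ,  0.011])]
```

View pics/side4.png

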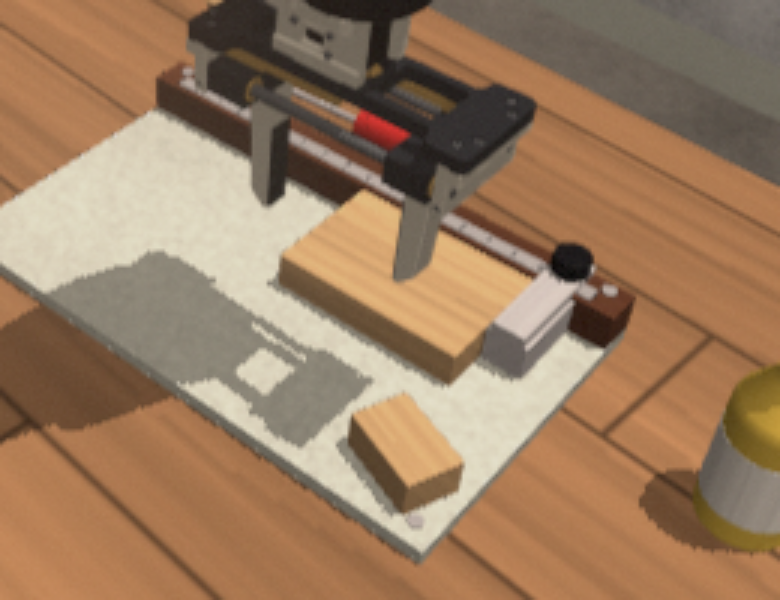

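The side crop shows the board against the stop and fence, and the offcut clear of the lower finger's path. I'll descend behind the near edge and press.

Request:
{"method": "send_rows", "body": {"rows": [0, 0, -0.8, 0, 0, 0.05, 0, 0, -0.8, 0, 0, 0, 0, 0, -0.8, 0, 0, 0, 0, 0, -0.47, 0, 0, 0, 0, 0, 0, 0, 0, 0]}}

```text
clock: 14.7
eef_pos: [0.5565, -0.0657, 0.0257]
ee_rot: [0.999, 0.052, -0.002, -0.0]
ft_force: [-1.5, -0.1, 0.1]
width: 0.999
gripper_force: 0.0
```

Request:
{"method": "send_rows", "body": {"rows": [0.2, 0.02, 0, 0, 0, 0, 0.15, 0.01, 0, 0, 0, 0, 0.1, 0.01, 0, 0, 0, 0, 0.1, 0.01, 0, 0, 0, 0]}}

```text
clock: 15.1
eef_pos: [0.5748, -0.0654, 0.0283]
ee_rot: [0.999, 0.051, 0.001, 0.0]
ft_force: [0.1, 0.1, 0.7]
width: 0.998
gripper_force: 0.0
```

Request:
{"method": "send_rows", "body": {"rows": [0.07, 0.007, 0, 0, 0, 0, 0.07, 0.007, 0, 0, 0, 0]}}

```text
clock: 15.3
eef_pos: [0.5759, -0.0653, 0.0276]
ee_rot: [0.999, 0.051, -0.002, 0.0]
ft_force: [-9.3, -0.2, 7.0]
width: 1.003
gripper_force: 4.8
```

Request:
{"method": "send_rows", "body": {"rows": [0.06, 0.0, 0, 0, 0, 0, 0, 0, 0, 0, 0, 0, -0.1, -0.01, 0, 0, 0, 0, -0.4, -0.04, 0, 0, 0, 0, -0.2, -0.02, 0, 0, 0, 0, 0, 0, 0.8, 0, 0, 0, 0, 0, 0.8, 0, 0, 0, 0, 0, 0.8, 0, 0, 0]}}

```text
clock: 16.1
eef_pos: [0.5585, -0.0671, 0.1003]
ee_rot: [0.999, 0.051, -0.0, 0.0]
ft_force: [0.2, -0.5, 0.7]
width: 1.0
gripper_force: 0.0
```

Request:
{"method": "send_rows", "body": {"rows": [-0.6, 0, 0.8, 0, 0, 0, -0.8, 0.6, 0.8, 0, 0, 0, -0.8, 0.9, 0.8, 0, 0, 0, 0, 0.9, 0.5, 0, 0, 0, 0, 0.9, 0.5, 0, 0, 0, 0, 0.9, 0, 0, 0, 0, 0, 0.9, 0, 0, 0, 0, 0, 0.9, 0, 0, 0, 0]}}

```text
clock: 16.9
eef_pos: [0.4927, 0.1139, 0.2019]
ee_rot: [0.999, 0.051, 0.001, -0.0]
ft_force: [1.8, 1.0, -0.5]
width: 1.0
gripper_force: 0.0
```

Run:
```python
from workcell import robot
from h import *
p=robot.capture('top');q=robot.capture('side')
for d in robot.silhouettes('board',p):
    r=rect(d['mask'],p,.04)
    if r[0][0]>500: print(round(d['confidence'],2),np.round(np.r_[r[0],r[1],r[2]],1))
a=cv2.resize(p['color'][180:280,300:440],None,fx=5,fy=5,interpolation=2)[:500,:700]
cv2.imwrite('pics/t5.png',a)
cv2.imwrite('pics/s5.png',cv2.resize(q['color'][220:340,330:490],None,fx=5,fy=5,interpolation=2))
```

```text
0.79 [632.7 -74.4 102.7 144.4   5.4]
```

View pics/t5.png

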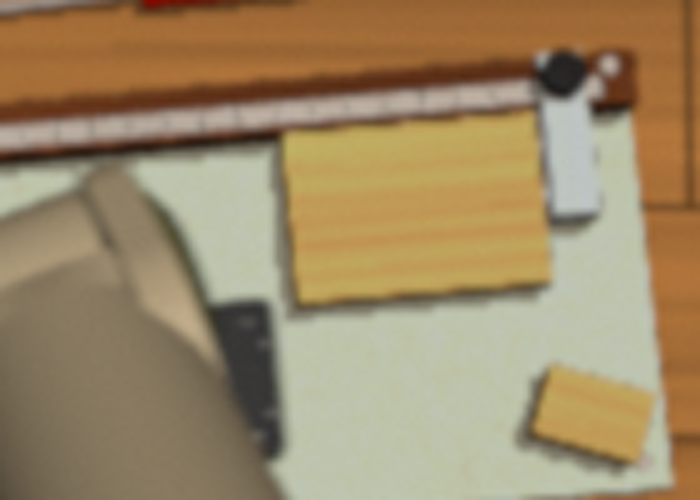

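View pics/s5.png

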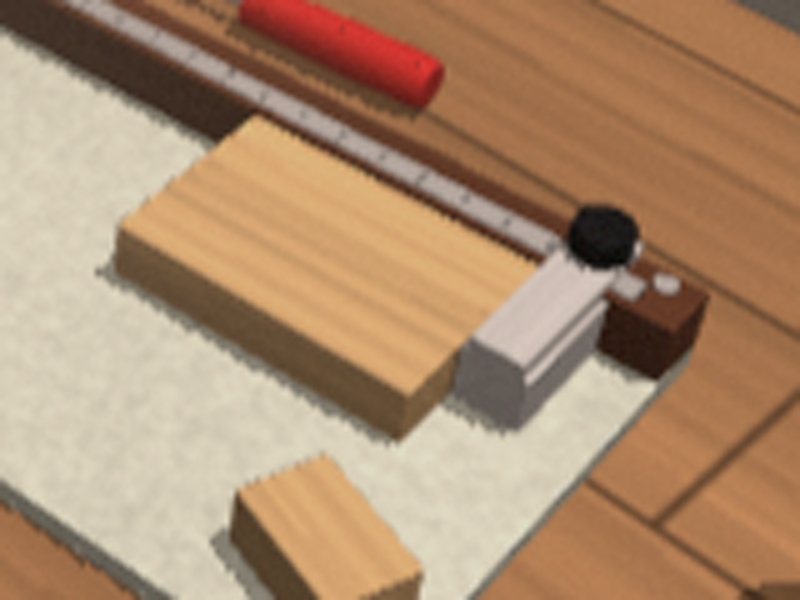

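Top and side crops show the board flush along the fence (yaw 5.4° against the jig's 5.6°) and touching the stop, with the offcut undisturbed. I'll make one last light nudge at the end to confirm contact with the stop after squaring.

Request:
{"method": "send_rows", "body": {"rows": [0.8, -0.3, 0, 0, 0, 0, 0.9, -0.4, -0.4, 0, 0, 0, 0.9, -0.4, -0.6, 0, 0, 0, 0.9, -0.4, -0.8, 0, 0, 0, 0.8, -0.4, -0.8, 0, 0, 0, 0, 0, -0.8, 0, 0, 0, 0, 0, 0, 0, 0, 0, 0, 0, 0, 0, 0, 0], "gripper": -1}}

```text
clock: 17.85
eef_pos: [0.6212, 0.0552, 0.0995]
ee_rot: [0.999, 0.051, -0.001, 0.0]
ft_force: [0.4, -0.2, -0.4]
width: 0.364
gripper_force: 0.0
```

Request:
{"method": "send_rows", "body": {"rows": [0, 0, 0, 0, 0, 0, 0, 0, -0.8, 0, 0, 0, 0, 0, -0.8, 0, 0, 0, 0, 0, -0.8, 0, 0, 0, 0, 0, 0, 0, 0, 0]}}

```text
clock: 18.35
eef_pos: [0.6208, 0.0562, 0.0266]
ee_rot: [0.999, 0.052, -0.001, 0.0]
ft_force: [-0.0, -0.1, 0.6]
width: 0.005
gripper_force: 0.0
```

Request:
{"method": "send_rows", "body": {"rows": [0.02, -0.4, 0, 0, 0, 0, 0.04, -0.4, 0, 0, 0, 0, 0.04, -0.4, 0, 0, 0, 0, 0.01, -0.1, 0, 0, 0, 0]}}

```text
clock: 18.75
eef_pos: [0.6259, 0.0138, 0.0286]
ee_rot: [0.999, 0.05, 0.001, 0.001]
ft_force: [-0.5, -0.6, -0.8]
width: 0.002
gripper_force: 0.0
```

Request:
{"method": "send_rows", "body": {"rows": [0.01, -0.1, 0, 0, 0, 0, 0.005, -0.05, 0, 0, 0, 0]}}

```text
clock: 18.95
eef_pos: [0.6259, 0.0126, 0.0279]
ee_rot: [0.999, 0.051, 0.0, -0.0]
ft_force: [0.4, 2.1, 2.6]
width: 0.001
gripper_force: 1.2
```

Request:
{"method": "send_rows", "body": {"rows": [0.005, -0.07, 0, 0, 0, 0, 0.005, -0.07, 0, 0, 0, 0]}}

```text
clock: 19.15
eef_pos: [0.6259, 0.0124, 0.0279]
ee_rot: [0.999, 0.053, 0.0, -0.002]
ft_force: [-2.8, 14.3, 5.5]
width: 0.003
gripper_force: 7.4
```

Contact comes at the same place as before, so the board is home. Withdrawing the hand.

Request:
{"method": "send_rows", "body": {"rows": [-0.01, 0.1, 0, 0, 0, 0, -0.05, 0.5, 0, 0, 0, 0, -0.05, 0.6, 0.2, 0, 0, 0, 0, 0.2, 0.8, 0, 0, 0, 0, 0, 0.9, 0, 0, 0, 0, 0, 0.9, 0, 0, 0, 0, 0, 0.9, 0, 0, 0, 0, 0, 0.9, 0, 0, 0]}}

```text
clock: 19.95
eef_pos: [0.6223, 0.0513, 0.1665]
ee_rot: [0.999, 0.052, -0.0, 0.0]
ft_force: [0.5, 0.8, 0.6]
width: 0.004
gripper_force: 0.0
```

Request:
{"method": "send_rows", "body": {"rows": [-0.6, 0.6, 0.5, 0, 0, 0, -0.8, 0.8, 0, 0, 0, 0, -0.8, 0.8, 0, 0, 0, 0, 0, 0, 0, 0, 0, 0, 0, 0, 0, 0, 0, 0]}}

```text
clock: 20.45
eef_pos: [0.5563, 0.1175, 0.1807]
ee_rot: [0.999, 0.053, 0.0, 0.0]
ft_force: [0.0, -1.0, 0.2]
width: 0.006
gripper_force: 0.0
```

Run:
```python
from workcell import robot
from h import *
p=robot.capture('side')
cv2.imwrite('pics/s6.png',cv2.resize(p['color'][220:340,330:490],None,fx=5,fy=5,interpolation=2))
```

```text
(no output)
```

View pics/s6.png

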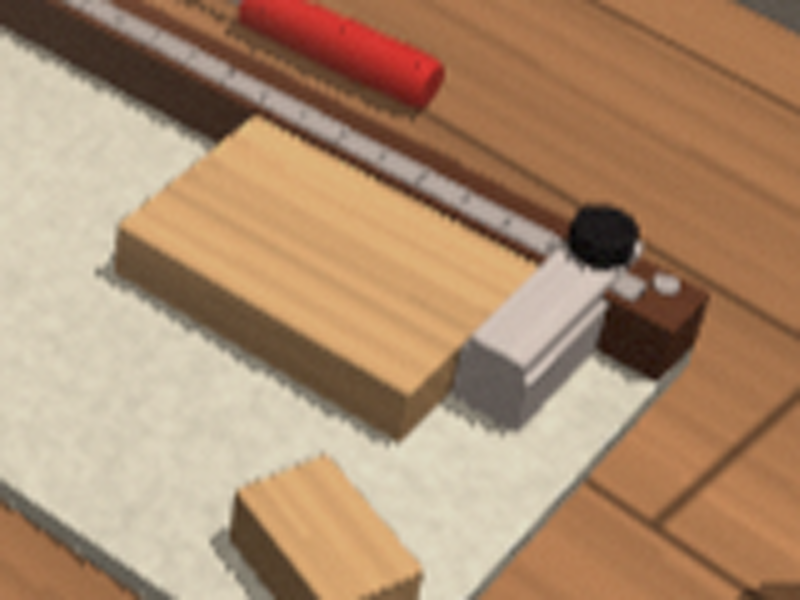

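The board is flush with the fence and stop, unchanged from the last picture, and the hand is clear.

```bash
python3 -c "
from workcell import robot
print(robot.hand_in())"
```

```text
the job is handed in; nothing more can be done
None
```

The larger pine board is pushed home, flat against the fence and up against the metal stop. The offcut looked undisturbed, the hand is clear, and I handed the job in at about 20.5 s; no verdict came back.

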